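Fit the drive pulley from the sloping peg rack

TASK

Lift the larger of the two belt pulleys up and off its leaning peg on the sloping rack, and fit it, hub upwards, on the upright shaft of the green drive base that carries only a thin spacer ring. Lower it in the gripper all the way down until it lies flat on the spacer before letting go, and back away; the spacer stays under it, and everything else stays where it is.

Things in the scene. Friction and masses are not known exactly. Their poses are not given: they have to be found in the camera images.
- large_pulley: Plain aluminium V-belt pulley, one piece: grooved disc 110 mm across, 22 mm thick, with a round hub 40 mm across on it (from 22 to 50 mm height) and a 22 mm bore right through. Origin: on the bore axis in the flat underside; z along the bore to the hub end. The one to move, about 0.4 kg. It starts on either of the two leaning pegs of the rack, underside on the panel, hub outwards.
- small_pulley: Plain aluminium V-belt pulley, one piece: grooved disc 72 mm across, 22 mm thick, with a round hub 40 mm across on it (from 22 to 50 mm height) and a 22 mm bore right through. Origin: on the bore axis in the flat underside; z along the bore to the hub end. It starts on the other peg of the rack and stays there.
- fitted_pulley: Plain aluminium V-belt pulley, one piece: grooved disc 84 mm across, 22 mm thick, with a round hub 40 mm across on it (from 22 to 50 mm height) and a 22 mm bore right through. Origin: on the bore axis in the flat underside; z along the bore to the hub end. It already sits on one of the two shafts of the drive base (either one), underside on the plate, and stays there.
- spacer: Dark steel spacer ring, 36 mm outside, 20 mm bore, 8 mm thick, lying round the foot of the shaft that is to get the large pulley. Origin: centre of its underside; z up.
- rack_panel: White panel of the rack, 180 mm (x, up the slope) by 270 mm (y, level), sloping at 30 degrees to the table, low edge towards the robot; fixed, left or right of the drive base. Origin: centre of its upper face, 78 mm above the table; z: outward normal, the direction of both pegs (they lean 30 degrees towards the robot). Top edge 123 mm above the table.
- peg_a (a point): Foot of one steel peg, in the panel's upper face, at panel (0, -65 mm). The pegs are 16 mm in diameter and 62 mm long with round ends, 12 mm more than the pulleys' height.
- peg_b (a point): Foot of the other peg, at panel (0, +65 mm).
- drive: Drive base: green painted steel plate, 120 mm (x) by 260 mm (y), 12 mm thick, fixed on the table. Origin: centre of its underside; z up. Two upright steel shafts, 16 mm in diameter with round ends, stand 72 mm above the plate at y = -75 and +75 mm.
- shaft_a (a point): Foot of one shaft, on its axis at the plate's top face (12 mm above the table), at drive y = -75 mm. A pulley lying on the spacer there has its origin 8 mm above this point.
- shaft_b (a point): The same for the other shaft, at drive y = +75 mm.
- jar: Bystander: clear jar with a black cap, 72 mm in diameter, 110 mm high, standing beyond the work. Origin: centre of its underside.
- oil_can: Bystander: red can, 60 mm in diameter, 130 mm high, standing beyond the work. Origin: centre of its underside.
- wrench: Bystander: steel wrench, 180 mm long, lying flat on the table between the rack and the drive base. Its x axis runs along its length.
There are look-alikes about, which are no part of the job. Leave any purple or yellow look-alike of the fitted_pulley alone.

How it is judged:
By the outcome, as a careful person would: the job done as asked, in the order asked, and still so for the second after the job is handed in, with the robot touching nothing.
It also fails if it takes over 51 s, if anything falls off the work surface, if the arm or the gripper's body presses on something with over 40 N, if the wrist force passes 120 N, or if a joint passes its speed limit or range.

ROBOT

A 6-joint arm with a two-finger parallel gripper is mounted at the origin on the work surface. World frame = base frame: x ahead of the robot, y to its left, z up, the work surface at z = 0. Lengths are in m, angles in degrees, forces in N, time in s.
With the tool pointing down it reaches from about 0.25 to 0.725 m from the base axis. Payload 9.7 kg.
Tool frame: the origin (TCP) lies at the very end of the fingers, on their centre line; the grasp point (between the pads) lies 19 mm behind it; z points along the fingers, y is the line along which they close (so a half turn about z gives the same grasp; the last joint's range is limited). The gripper opens to 85 mm and grips with 20 to 120 N. Pads are 22 mm wide; open, the fingers measure 114 mm over their backs; the gripper's body (76 mm by 85 mm) begins 54 mm behind the grasp point. The pads swing forward as they close: fully open they stand 13 mm farther back than shut.
Start: joints at [74.427, 4.979, 10.078, 95.1, 0, 90], TCP at [0.148, 0.53, 0.195] pointing down, gripper open.
Joint ranges: [-179.16, 179.16], [-48.56, 103.87], [-65.8, 70.77], [-126.05, 130.52], [-82.76, 87.17], [-180, 180]. Speed limits (degrees/s): [127.2, 127.2, 147.25, 180, 180, 180].

INTERFACE

Orientations are given as [roll, pitch, yaw] about the fixed x, y, z axes, in that order (R = Rz(yaw) Ry(pitch) Rx(roll)).
In Python, from workcell import bot gives the robot as it stands.
- The arm moves only by the tool arm_command, never from a script. Its argument "series" is a list of rows, each a list of 4 numbers: the shift along the tool's x, y, z in m, then the turn about the tool's z in rad. A call has exactly 5 rows; each row is the pose to reach, as a shift and turn from the pose commanded when the call began, along the tool's axes at that moment; what a row does not reach only later rows make up. A row lasts 1/10 s, in which the tool goes at most 50 mm and 8.59 degrees, less where a joint would pass 70% of its speed; a pose out of reach is approached as far as the arm can. A call with a gripper value outside its range is refused whole. "hand" is the finger opening in m, from 0 to 0.0854, set as the call begins (left out, the last holds). The fingers move at their own pace and stop on an object; "grip_force" is the grip in N (left out, the last holds). Time passes only in rows, so rows that repeat a pose let the fingers close, or fill a call up. It gives the time, the measured TCP pose, the force, the opening and the grip force at its end, in the units of the state.
- bot.get_obs(): the state, without advancing time (a new reading comes with each control period).
- bot.camera(name): name is "side" or "top" or "wrist"; returns a dict with "color" (384x512x3 uint8, blue, green, red), "camera_matrix" (3x3 intrinsics, pixels), "xyz" and "orientation" of the camera in the world; the wrist camera has in their place "T_tool_cam" (4x4, takes a point from camera to tool coordinates, whose origin is the TCP and whose axes are the flange's). Camera axes: x right, y up, looking along -z (the intrinsics and any distortion apply to the point x, -y, -z); pixel columns grow to the right and rows downward; lengths in m; the calibration is good to about 2 mm. The wrist camera is an equidistant fisheye: a pixel r from the principal point sees the ray r / f radians off the axis. A picture is of the moment at which its call begins: read the wrist's pose just before it. There is no depth.
- bot.job_done(): hands the job in; it is judged then, once.
Trained networks look in the newest picture that a camera, given by its name, has taken for a name from the list of things; names that differ only in an ending like _2 or _b are one class to them, and where a whole thing is asked for, a point or a joint stands for the part that bears it (a point fixed in the world has none). Each returns a list of dicts, best first, with "confidence" (0 to 1); they miss things now and then, are a little off and sometimes report something else, mostly with a low value. They report only what shows in the picture. A call takes as long as a camera call. They do not tell look-alikes from the thing itself.
- bot.find_in(camera, target): "location" ([column, row] in pixels, amid what is visible of it).
- bot.mark_of(camera, target): "location" ([column, row] in pixels: a listed point, or the origin of a listed thing).
The state is a dict: "time": time; "q": joint angles; "qd": joint speeds; "joint_efforts": joint torques, N m; "ee_pos": TCP position; "tcp_rot": TCP orientation; "wrist_force": force on the tool from outside, world axes, zero at the start; "torque": the same for the moment, N m; "opening": finger opening in m; "grasp_force": force on a finger pad.
Only numpy, scipy, OpenCV 4.12 (cv2) and the standard library are available. Lean on these libraries where they do the work, as an engineer would, in place of code of your own. Each camera call takes 0.05 s, during which the arm holds its last target. There are 200 camera calls.

## Working session

There is one attempt and no reset: what is moved stays moved. The work goes in short steps, Python scripts to look and compute and a tool call to move; the robot and the scene stay as the last step left them, time stands still between calls to the robot, and variables do not carry over. Pictures are saved under pics/ and viewed, at most 10 in all, crops included, and the job is handed in when it is done.

Besides the shell and the picture viewer there is one more tool, called after "Request:" as name(argument=value, ...) on one line, values as JSON. arm_command: Moves the arm, as the interface text tells. Its arguments: {"type":"object","properties":{"series":{"type":"array"},"hand":{"type":"number"},"grip_force":{"type":"number"}},"required":["series"]}

```bash
ls; mkdir -p pics; cat > h.py <<'E'
import numpy as np, cv2
from scipy.spatial.transform import Rotation as R
from workcell import bot
def Rm(o): return R.from_euler('xyz',o,degrees=True).as_matrix()
def cam(n):
    o=bot.get_obs(); c=bot.camera(n); c['name']=n
    if n=='wrist':
        T=np.eye(4);T[:3,:3]=Rm(o['tcp_rot']);T[:3,3]=o['ee_pos']
        M=T@np.array(c['T_tool_cam']); c['P']=M[:3,3]; c['M']=M[:3,:3]
    else: c['P']=np.array(c['xyz']); c['M']=Rm(c['orientation'])
    return c
def ray(c,p):
    K=np.array(c['camera_matrix'])
    u=(p[0]-K[0,2])/K[0,0]; v=(p[1]-K[1,2])/K[1,1]
    if c['name']=='wrist':
        r=np.hypot(u,v)+1e-12; d=np.array([u/r*np.sin(r),v/r*np.sin(r),np.cos(r)])
    else:
        D=c.get('distortion',c.get('dist'))
        if D is not None: u,v=cv2.undistortPoints(np.array([[p]],float),K,np.array(D,float))[0,0]
        d=np.array([u,v,1.])
    d=c['M']@(d*[1,-1,-1]); return d/np.linalg.norm(d)
def proj(c,X):
    K=np.array(c['camera_matrix']); d=c['M'].T@(np.array(X,float)-c['P'])*[1,-1,-1]
    if c['name']=='wrist':
        h=np.hypot(d[0],d[1])+1e-12; t=np.arctan2(h,d[2]); u,v=d[0]/h*t,d[1]/h*t
    else: u,v=d[0]/d[2],d[1]/d[2]
    return np.array([K[0,0]*u+K[0,2],K[1,1]*v+K[1,2]])
def atz(c,p,z):
    d=ray(c,p); return c['P']+d*(z-c['P'][2])/d[2]
def tri(L):
    A=np.zeros((3,3));b=np.zeros(3)
    for c,p in L:
        d=ray(c,p);Q=np.eye(3)-np.outer(d,d);A+=Q;b+=Q@c['P']
    return np.linalg.solve(A,b)
E
python3 - <<'E'
from h import *
print(bot.get_obs())
ims=[]
for n in ['side','top']:
    c=cam(n); print(n,[k for k in c],c['camera_matrix'],c['P'],c['orientation'])
    cv2.imwrite(f'pics/{n}.png',c['color'])
    for t in ['large_pulley','small_pulley','fitted_pulley','spacer','peg_a','shaft_a','rack_panel','drive','wrench','jar','oil_can']:
        print(t,[(np.round(d['location']).astype(int).tolist(),round(d['confidence'],2)) for d in bot.mark_of(n,t)])
E
```

```text
pics
{'time': 0.0, 'q': array([ 7.44283685e+01,  5.01159591e+00,  1.00353081e+01,  9.50988215e+01,
       -1.82245050e-03,  8.99999405e+01]), 'qd': array([ 0.02745472, -0.07129697, -0.05642388, -0.01440125, -0.09574105,
       -0.06453349]), 'joint_efforts': array([-6.24336753e-04, -5.20383990e+01,  4.64810443e+01,  1.62805634e-02,
       -2.86572242e-05, -1.21229695e-05]), 'ee_pos': array([0.14758206, 0.52955365, 0.19408598]), 'tcp_rot': array([-1.79924891e+02,  1.82237093e-03,  1.64428430e+02]), 'wrist_force': array([ 0.26487134, -0.06258491,  0.3154553 ]), 'torque': array([-0.02783416, -0.0078632 ,  0.00026586]), 'grasp_force': 0.0, 'opening': 0.08511539348133515}
side ['color', 'camera_matrix', 'xyz', 'orientation', 'name', 'P', 'M'] [[382.67265096   0.         249.76087715]
 [  0.         382.67265096 191.0253027 ]
 [  0.           0.           1.        ]] [0.4323959  0.80380922 0.7950591 ] [  45.98642185    1.04945586 -166.1354629 ]
large_pulley [([288, 145], 0.71)]
small_pulley [([288, 119], 0.66), ([257, 232], 0.66)]
fitted_pulley [([249, 283], 0.92), ([207, 343], 0.71), ([3
[... 419 characters left out ...]
 257.85041279]
 [  0.         491.09620633 203.44718141]
 [  0.           0.           1.        ]] [0.4229673  0.10483011 1.39183906] [  8.79411478   0.11927247 -91.21727794]
large_pulley [([348, 230], 0.87)]
small_pulley [([398, 214], 0.63)]
fitted_pulley [([126, 216], 0.92), ([183, 230], 0.79), ([187, 284], 0.79), ([349, 230], 0.42)]
spacer [([234, 224], 0.66)]
peg_a [([401, 213], 0.9), ([349, 223], 0.88)]
shaft_a [([182, 231], 0.68), ([236, 223], 0.57), ([315, 146], 0.22)]
rack_panel [([375, 217], 0.65), ([233, 223], 0.6)]
drive [([208, 227], 0.8), ([313, 143], 0.37)]
wrench [([298, 260], 0.62), ([208, 225], 0.54)]
jar [([316, 146], 0.76), ([183, 226], 0.27)]
oil_can [([249, 150], 0.97)]
```

```bash
python3 - <<'E'
from h import *
a=cv2.imread('pics/side.png');b=cv2.imread('pics/top.png')
cv2.imwrite('pics/both.png',np.hstack([cv2.resize(a[80:380,130:380],(400,480)),cv2.resize(b[100:340,90:440],(400,274)) if 0 else cv2.copyMakeBorder(cv2.resize(b[100:340,90:440],(400,274)),0,206,0,0,cv2.BORDER_CONSTANT)]))
E
```

```text
(no output)
```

View pics/both.png

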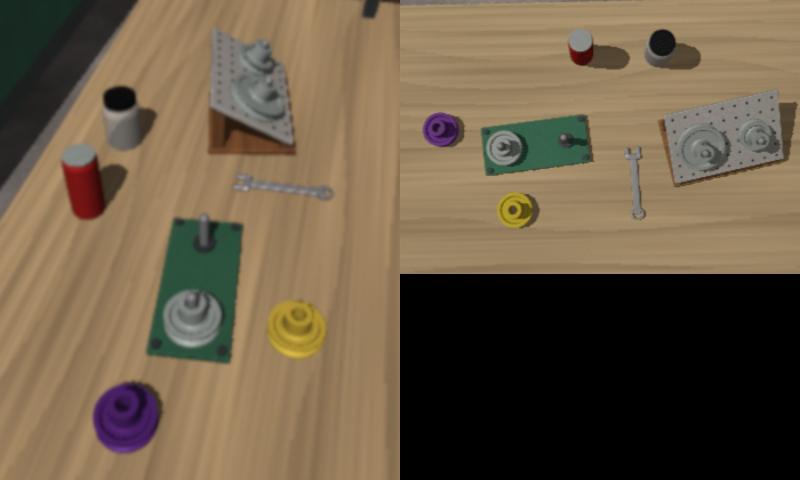

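Left half (side): grey large pulley on the near peg at about (288,145), small pulley at (288,119), fitted pulley (249,283), bare shaft with spacer (257,231), yellow look-alike (314,285), purple (207,343). 
Right half (top): large (348,230), small (398,214), fitted (183,230), spacer shaft (234,224).
Grey-pulley candidates are the large one, the small one and the fitted one. By description the choice is the larger grey one on the rack, top (348,230).

```bash
python3 - <<'E'
from h import *
s=cam('side');t=cam('top')
pr=lambda *a:print(*[np.round(x,4) if not isinstance(x,str) else x for x in a])
L=tri([(s,(288,145)),(t,(348.5,225))]);S=tri([(s,(288,117.5)),(t,(400,213))])
pr('large',L,'small',S,'zs should be .078')
l=atz(t,(348.5,226),.078);m=atz(t,(400,213),.078)
pr('top@78',l,m, 'side@78',atz(s,(288,144),.078),atz(s,(288,117.5),.078),np.linalg.norm(l-m))
pr('panel c',tri([(s,(286,133)),(t,(375,217))]))
pr('shaft',tri([(s,(257,231)),(t,(235,223))]),atz(t,(235,223.5),.012),atz(s,(257,231),.012))
pr('fitted',atz(t,(182.5,230.5),.012),'wrench',atz(t,(298,260),0),'jar',atz(t,(316,146),0),'can',atz(t,(249,150),0))
cv2.imwrite('pics/crop.png',np.hstack([cv2.resize(s['color'][85:185,235:335],(400,400),interpolation=2),cv2.resize(t['color'][165:265,325:425],(400,400),interpolation=2)]))
E
```

```text
large [ 0.56   -0.1395  0.0764] small [ 0.5864 -0.2779  0.0842] zs should be .078
top@78 [ 0.5597 -0.139   0.078 ] [ 0.5919 -0.2795  0.078 ] side@78 [ 0.5581 -0.1422  0.078 ] [ 0.5829 -0.2869  0.078 ] 0.1442
panel c [ 0.5802 -0.2145  0.0664]
shaft [0.5827 0.1688 0.0174] [0.5805 0.1689 0.012 ] [0.5852 0.1644 0.012 ]
fitted [0.5638 0.3172 0.012 ] wrench [ 0.4747 -0.0065  0.    ] jar [ 0.8043 -0.0702  0.    ] can [0.7966 0.1256 0.    ]
```

View pics/crop.png

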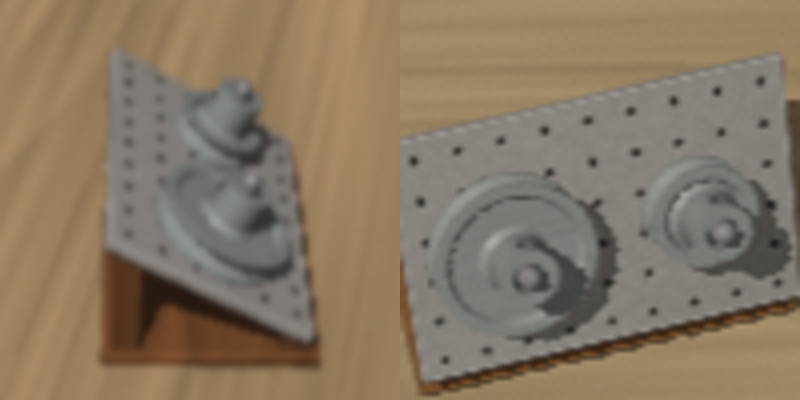

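The crop shows the big grooved pulley clearly larger than its neighbour. Its peg tips are at side (298,130.5) and top (357.5,234.5); the small pulley's tip is at side (296,108), top (405.5,223).

```bash
python3 - <<'E'
from h import *
s=cam('side');t=cam('top')
A=tri([(s,(298,130.5)),(t,(357.5,234.5))]);B=tri([(s,(295.75,107.75)),(t,(405.5,223.2))])
zt=.078+.0615*.866
a=atz(t,(357.5,234.5),zt);b=atz(t,(405.5,223.2),zt)
print(A,B,zt,a,b,atz(s,(298,130.5),zt),atz(s,(295.75,107.75),zt))
d=a-b; yaw=np.degrees(np.arctan2(-d[0],d[1])); print('panel yaw',yaw,np.linalg.norm(d))
c,sn=np.cos(np.radians(yaw)),np.sin(np.radians(yaw))
up=np.array([c,sn,0]); n=-.5*up+[0,0,.866]
foot=(a+A)/2-.0615*n; print('foot',foot,'up',up)
print('tcp grasp',foot+ -.0255*up+[0,0,.020])
# tool axes in world
print(Rm(bot.get_obs()['tcp_rot']))
E
```

```text
[ 0.53205763 -0.15237043  0.12517298] [ 0.55874275 -0.27867841  0.12376258] 0.13125900000000001 [ 0.53169616 -0.15112891  0.131259  ] [ 0.55822926 -0.27640133  0.131259  ] [ 0.53098945 -0.14367413  0.131259  ] [ 0.55704216 -0.26656693  0.131259  ]
panel yaw 11.958697073842773 0.12805149228439094
foot [ 0.56195953 -0.14537807  0.07495699] up [0.97829722 0.20720652 0.        ]
tcp grasp [ 0.53701295 -0.15066184  0.09495699]
[[-9.63289310e-01  2.68465462e-01  1.53279944e-05]
 [ 2.68465462e-01  9.63289310e-01 -3.00295277e-05]
 [-2.28271841e-05 -2.48120859e-05 -9.99999999e-01]]
```

Request:
arm_command(series=[[-0.035,-0.035,-0.005,0],[-0.07,-0.07,-0.01,0],[-0.105,-0.105,-0.015,0],[-0.14,-0.14,-0.02,0],[-0.175,-0.175,-0.025,0]], hand=0.06)

```text
time: 1.9
ee_pos: [0.2697, 0.3126, 0.2201]
tcp_rot: [180.0, 0.0, 164.5]
wrist_force: [2.4, 0.4, 0.7]
opening: 0.0601
grasp_force: 0.0
```

Request:
arm_command(series=[[-0.035,-0.035,0,0],[-0.07,-0.07,0,0],[-0.105,-0.105,0,0],[-0.14,-0.14,0,0],[-0.175,-0.175,0,0]])

```text
time: 2.4
ee_pos: [0.3914, 0.0967, 0.2201]
tcp_rot: [180.0, 0.1, 164.4]
wrist_force: [0.6, 1.1, -0.4]
opening: 0.0598
grasp_force: 0.0
```

Request:
arm_command(series=[[-0.035,-0.035,0,-0.1],[-0.07,-0.07,0,-0.2],[-0.105,-0.105,0,-0.3],[-0.14,-0.14,0,-0.4],[-0.175,-0.175,0,-0.48]])

```text
time: 2.9
ee_pos: [0.5131, -0.1191, 0.2199]
tcp_rot: [-180.0, 0.0, -167.9]
wrist_force: [1.0, 1.1, 0.4]
opening: 0.0602
grasp_force: 0.0
```

```bash
cat >> h.py <<'E'
def plan(target):  # tool-axis shift to a world TCP target
    o=bot.get_obs(); M=Rm(o['tcp_rot']); print('tool shift',np.round(M.T@(np.array(target)-o['ee_pos']),4))
E
python3 - <<'E'
from h import *
w=cam('wrist'); cv2.imwrite('pics/w1.png',w['color'])
print(w['camera_matrix'],w['P'])
for t in ['large_pulley','peg_a']: print(t,[(np.round(d['location'],1).tolist(),round(d['confidence'],2)) for d in bot.mark_of('wrist',t)])
foot=np.array([.56,-.145,.078]);n=np.array([-.489,-.1036,.866])
for h in (0,.05,.062): print(h,proj(w,foot+h*n))
plan([.537,-.151,.15])
E
```

```text
[[297.31863964   0.         256.22084127]
 [  0.         297.31863964 194.66235901]
 [  0.           0.           1.        ]] [ 0.44773282 -0.13299519  0.39900025]
large_pulley [([224.4, 211.7], 0.72)]
peg_a [([223.3, 210.0], 0.95), ([349.9, 346.0], 0.61)]
0 [225.34743147 211.57425993]
0.05 [220.277089   201.34749332]
0.062 [218.8054069  198.36453957]
tool shift [-0.0172 -0.0362  0.0684]
```

View pics/w1.png

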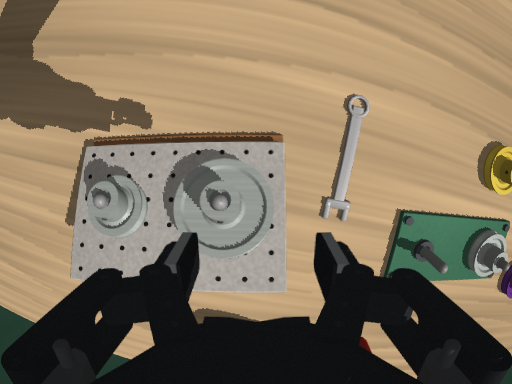

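Wrist view: the large pulley's peg tip is at (221,201) with the fingers aligned across it, and the foot prediction matches the network. The small pulley is at (102,200), the shaft with spacer at about (430,255).

Request:
arm_command(series=[[-0.008,-0.018,0.01,0],[-0.015,-0.035,0.03,0],[-0.015,-0.035,0.06,0],[-0.015,-0.035,0.09,0],[-0.015,-0.035,0.1,0]])

```text
time: 3.55
ee_pos: [0.5328, -0.1468, 0.1171]
tcp_rot: [179.9, -0.2, -168.1]
wrist_force: [0.5, 0.4, -0.8]
opening: 0.0601
grasp_force: 0.0
```

Request:
arm_command(series=[[0,0,0.006,0],[0,0,0.012,0],[0,0,0.017,0],[0,0,0.02,0],[0,0,0.02,0]])

```text
time: 4.05
ee_pos: [0.5344, -0.148, 0.0999]
tcp_rot: [-180.0, 0.0, -168.1]
wrist_force: [0.2, -0.2, 0.1]
opening: 0.0597
grasp_force: 0.0
```

```bash
python3 - <<'E'
from h import *
w=cam('wrist'); cv2.imwrite('pics/w2.png',w['color']); o=bot.get_obs(); print(o['ee_pos'],o['wrist_force'],o['q'])
s=cam('side');cv2.imwrite('pics/w2.png',np.hstack([cv2.resize(w['color'][130:330,130:380],(450,360)),cv2.resize(s['color'][90:190,250:340],(324,360))]))
E
```

```text
[ 0.5344714  -0.14803822  0.10012873] [-0.3040645   0.63238714  0.14736758] [-1.54822602e+01  4.71168742e+00 -6.73769536e-01  8.45913497e+01
  9.66514944e-04 -2.74099975e+01]
```

View pics/w2.png

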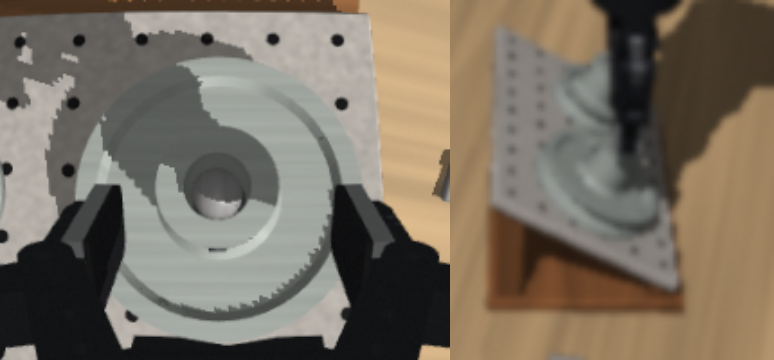

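The wrist crop shows the hub (centre about (219,190)) between the fingers, which stand clear on both sides. I'll check the along-slope alignment by projection.

```bash
python3 - <<'E'
from h import *
w=cam('wrist');o=bot.get_obs();T=Rm(o['tcp_rot']);p=o['ee_pos']
f=lambda X:np.round((proj(w,X)-[130,130])*1.8,0)
for x in (-.011,0,.011):
  for z in (0,-.009,-.019): print(x,z,f(p+T@[x,.03,z]),f(p+T@[x,-.03,z]))
n=np.array([-.489,-.1036,.866]);ft=np.array([.56,-.145,.078])
print('hub end',f(ft+.05*n),'tip',f(ft+.062*n))
up=np.array([.978,.207,0]);lat=np.array([-.207,.978,0]);v=np.cross(n,lat)
for c in(lat,-lat,v,-v): print(f(ft+.05*n+.02*c), f(ft+.022*n+.055*c))
E
```

```text
-0.011 0 [309. 193.] [145. 193.]
-0.011 -0.009 [312. 203.] [141. 203.]
-0.011 -0.019 [317. 216.] [137. 216.]
0 0 [310. 165.] [143. 165.]
0 -0.009 [314. 174.] [140. 174.]
0 -0.019 [319. 186.] [135. 185.]
0.011 0 [312. 136.] [142. 136.]
0.011 -0.009 [316. 144.] [138. 144.]
0.011 -0.019 [321. 154.] [133. 154.]
hub end [220. 190.] tip [219. 185.]
[282. 190.] [366. 197.]
[158. 190.] [ 77. 197.]
[220. 130.] [221.  60.]
[220. 253.] [221. 346.]
```

```bash
python3 - <<'E'
from h import *
s=cam('side');o=bot.get_obs();T=Rm(o['tcp_rot']);p=o['ee_pos']
f=lambda X:np.round((proj(s,X)-[250,90])*3.6*2,0)
for y in (.03,-.03):
  for z in (0,-.019,-.045): print(y,z,f(p+T@[.011,y,z]),f(p+T@[-.011,y,z]))
cv2.imwrite('pics/s3.png',cv2.resize(s['color'][90:165,250:340],None,fx=7.2,fy=7.2,interpolation=2))
E
```

```text
0.03 0 [364. 389.] [311. 389.]
0.03 -0.019 [368. 352.] [314. 351.]
0.03 -0.045 [373. 299.] [318. 299.]
-0.03 0 [356. 304.] [304. 304.]
-0.03 -0.019 [359. 267.] [307. 267.]
-0.03 -0.045 [363. 215.] [311. 215.]
```

View pics/s3.png

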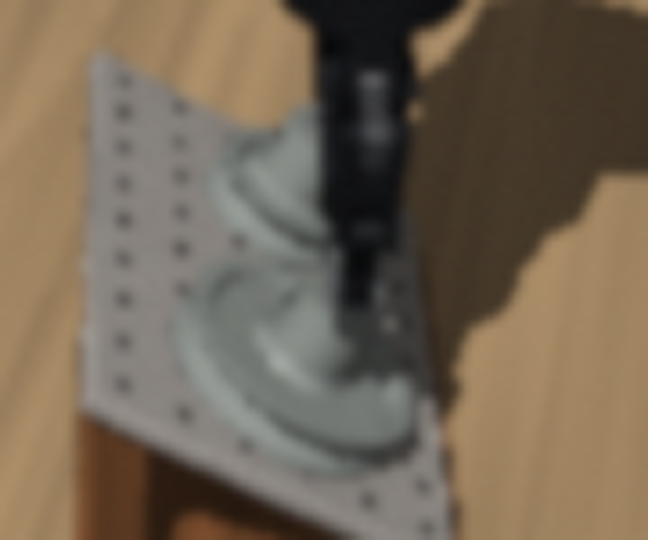

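Both views suggest that the fingertips may sit higher than the nominal TCP. Closing gently here is harmless either way and will show it.

Request:
arm_command(series=[[0,0,0,0],[0,0,0,0],[0,0,0,0],[0,0,0,0],[0,0,0,0]], hand=0.036, grip_force=20)

```text
time: 4.75
ee_pos: [0.5343, -0.148, 0.0998]
tcp_rot: [-180.0, -0.0, -168.1]
wrist_force: [0.9, -0.7, 0.7]
opening: 0.0363
grasp_force: 0.0
```

```bash
python3 - <<'E'
from h import *
w=cam('wrist');s=cam('side');o=bot.get_obs();print({k:np.round(o[k],3) for k in('ee_pos','wrist_force','torque','opening','grasp_force')})
cv2.imwrite('pics/w4.png',np.hstack([cv2.resize(w['color'][130:330,130:380],(450,360)),cv2.resize(s['color'][90:165,250:320],(336,360),interpolation=2)]))
E
```

```text
{'ee_pos': array([ 0.534, -0.148,  0.1  ]), 'wrist_force': array([-0.045,  0.292, -0.634]), 'torque': array([-0.013, -0.041, -0.021]), 'opening': np.float64(0.036), 'grasp_force': np.float64(0.0)}
```

View pics/w4.png

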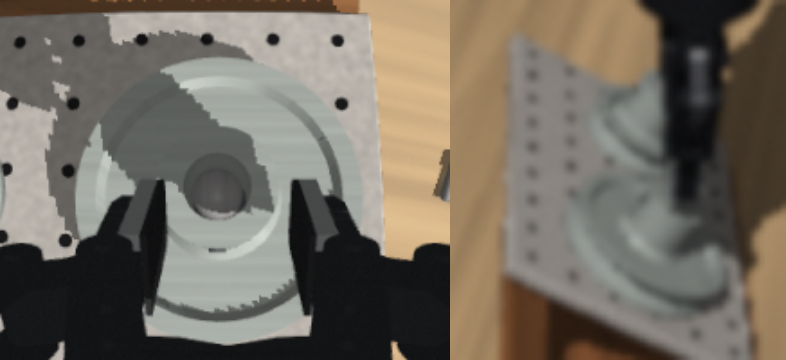

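The jaws closed to 36 mm above the hub without touching it, so the real fingertips are about 43 mm above the reported TCP. I'll reopen, lower most of the difference and re-measure.

Request:
arm_command(series=[[0,-0.001,0,0],[0,-0.002,0.0,0],[0,-0.002,0.01,0],[0,-0.002,0.02,0],[0,-0.002,0.028,0]], hand=0.056)

```text
time: 5.35
ee_pos: [0.5343, -0.1498, 0.0702]
tcp_rot: [180.0, -0.1, -168.1]
wrist_force: [-0.5, -0.1, 0.5]
opening: 0.0559
grasp_force: 0.0
```

```bash
python3 - <<'E'
from h import *
w=cam('wrist');s=cam('side');o=bot.get_obs();print({k:np.round(o[k],3) for k in('ee_pos','wrist_force','torque','opening','grasp_force')})
T=Rm(o['tcp_rot']);p=o['ee_pos']
f=lambda X:np.round((proj(w,X)-[130,130])*1.8,0)
g=lambda X:np.round((proj(s,X)-[250,90])*4.8+[450,0],0)
for z in (-.035,-.04,-.045,-.05): print(z,f(p+T@[.011,.028,z]),f(p+T@[.011,-.028,z]),'w2 p:',f(p+T@[.011,.03,z]),'side',g(p+T@[.011,.028,z]),g(p+T@[-.011,.028,z]))
cv2.imwrite('pics/w5.png',np.hstack([cv2.resize(w['color'][130:330,130:380],(450,360)),cv2.resize(s['color'][90:165,250:320],(336,360),interpolation=2)]))
E
```

```text
{'ee_pos': array([ 0.534, -0.15 ,  0.07 ]), 'wrist_force': array([ 0.687, -0.25 , -1.151]), 'torque': array([-0.071, -0.013,  0.   ]), 'opening': np.float64(0.056), 'grasp_force': np.float64(0.0)}
-0.035 [324. 170.] [132. 170.] w2 p: [330. 170.] side [695. 250.] [659. 250.]
-0.04 [327. 176.] [129. 176.] w2 p: [334. 176.] side [695. 243.] [660. 243.]
-0.045 [330. 183.] [126. 183.] w2 p: [337. 183.] side [696. 237.] [660. 237.]
-0.05 [333. 190.] [122. 190.] w2 p: [340. 190.] side [696. 230.] [661. 230.]
```

View pics/w5.png

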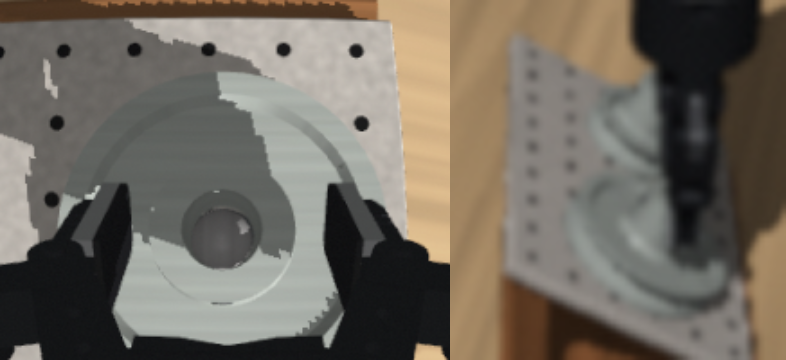

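Wrist crop: jaw tips at row 184, inner edges 130 and 326, so the tips are about 42 mm above the reported TCP, at z ≈ 0.112. The hub (centre about (221,232)) sits between them. I'll go down 9 mm more and grip.

Request:
arm_command(series=[[0,-0.001,0.003,0],[0,-0.001,0.005,0],[0,-0.001,0.007,0],[0,-0.001,0.009,0],[0,-0.001,0.009,0]])

```text
time: 5.95
ee_pos: [0.5349, -0.1509, 0.0626]
tcp_rot: [180.0, -0.0, -168.1]
wrist_force: [0.2, 0.4, 0.4]
opening: 0.0557
grasp_force: 0.0
```

Request:
arm_command(series=[[0,0,0,0],[0,0,0,0],[0,0,0,0],[0,0,0,0],[0,0,0,0]], hand=0.03, grip_force=35)

```text
time: 6.45
ee_pos: [0.535, -0.1511, 0.0631]
tcp_rot: [-180.0, 0.0, -168.1]
wrist_force: [-2.1, -1.6, 3.6]
opening: 0.0392
grasp_force: 36.2
```

Request:
arm_command(series=[[0.002,0,-0.003,0],[0.005,0,-0.009,0],[0.009,0,-0.016,0],[0.013,0,-0.023,0],[0.017,0,-0.03,0]])

```text
time: 6.95
ee_pos: [0.5178, -0.1544, 0.0933]
tcp_rot: [180.0, -0.0, -168.1]
wrist_force: [1.2, 1.2, -3.6]
opening: 0.0392
grasp_force: 35.9
```

Request:
arm_command(series=[[0.005,0,-0.009,0],[0.01,0,-0.017,0],[0.015,0,-0.026,0],[0.02,0,-0.035,0],[0.024,0,-0.042,0]])

```text
time: 7.45
ee_pos: [0.4944, -0.1596, 0.1358]
tcp_rot: [-180.0, 0.0, -168.1]
wrist_force: [-0.5, 0.0, -3.9]
opening: 0.0392
grasp_force: 36.0
```

Request:
arm_command(series=[[0.005,0.0,-0.02,0],[0.01,0.04,-0.03,0],[0.015,0.085,-0.03,0],[0.02,0.13,-0.03,0],[0.025,0.175,-0.03,0]])

```text
time: 7.95
ee_pos: [0.4333, 0.0078, 0.1652]
tcp_rot: [-180.0, 0.0, -168.1]
wrist_force: [1.0, -0.7, -3.3]
opening: 0.0391
grasp_force: 36.9
```

Request:
arm_command(series=[[0.003,0.04,0.01,0],[0.006,0.08,0.03,0],[0.008,0.11,0.05,0],[0.009,0.118,0.07,0],[0.009,0.118,0.08,0]])

```text
time: 8.45
ee_pos: [0.3998, 0.121, 0.0835]
tcp_rot: [-180.0, -0.1, -167.9]
wrist_force: [0.4, 0.2, -4.0]
opening: 0.0393
grasp_force: 37.1
```

```bash
python3 - <<'E'
from h import *
w=cam('wrist');s=cam('side');t=cam('top');o=bot.get_obs();print({k:np.round(o[k],3) for k in('ee_pos','wrist_force','torque','opening','grasp_force')})
a=proj(s,o['ee_pos']).astype(int);b=proj(t,o['ee_pos']).astype(int);print(a,b)
f=lambda im,c,r:cv2.resize(im[max(0,c[1]-r):c[1]+r,max(0,c[0]-r):c[0]+r],(266,300),interpolation=2)
cv2.imwrite('pics/w6.png',np.hstack([f(w['color'],(226,250),120),f(s['color'],a,60),f(t['color'],b,60)]))
for n in('top','side'):
  for k in('wrench','yellow',): pass
E
```

```text
{'ee_pos': array([0.401, 0.12 , 0.085]), 'wrist_force': array([-0.302,  0.212, -3.759]), 'torque': array([-0.019,  0.072, -0.058]), 'opening': np.float64(0.039), 'grasp_force': np.float64(37.118)}
[332 211] [253 288]
```

View pics/w6.png

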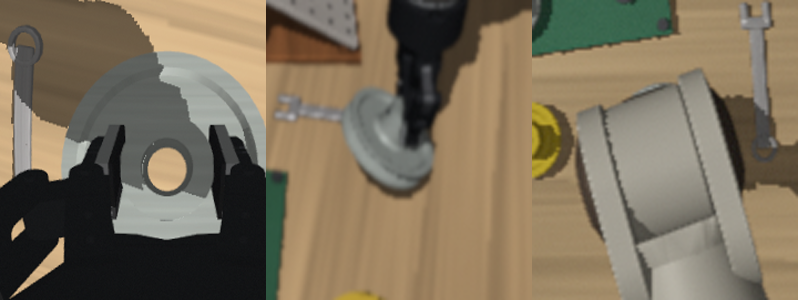

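The pulley hangs about 30° tilted (low rim towards the robot), clear of the wrench and yellow look-alike. I'll press it flat on the bare table so it turns upright between the pads.

Request:
arm_command(series=[[0,0,0.02,0],[0,0,0.04,0],[0,0,0.055,0],[0,0,0.06,0],[0,0,0.065,0]], grip_force=30)

```text
time: 9.1
ee_pos: [0.4015, 0.1199, 0.0202]
tcp_rot: [180.0, 0.0, -168.1]
wrist_force: [-0.1, -0.3, -2.8]
opening: 0.0392
grasp_force: 37.1
```

Request:
arm_command(series=[[0,0,0.003,0],[0,0,0.006,0],[0,0,0.009,0],[0,0,0.012,0],[0,0,0.015,0]])

```text
time: 9.6
ee_pos: [0.4068, 0.1218, 0.0097]
tcp_rot: [180.0, 0.8, -168.1]
wrist_force: [13.5, 1.0, 27.1]
opening: 0.0389
grasp_force: 41.5
```

Request:
arm_command(series=[[0,0,0,0],[0,0,0,0],[0,0,0,0],[0,0,0.002,0],[0,0,0.004,0]], grip_force=20)

```text
time: 10.1
ee_pos: [0.409, 0.1223, 0.0074]
tcp_rot: [180.0, 1.0, -168.1]
wrist_force: [15.7, 1.9, 32.9]
opening: 0.0388
grasp_force: 42.9
```

Request:
arm_command(series=[[0,0,0,0],[0,0,0,0],[0,0,0,0],[0,0,0.001,0],[0,0,0.002,0]], hand=0.0392, grip_force=20)

```text
time: 10.6
ee_pos: [0.4094, 0.1224, 0.0055]
tcp_rot: [180.0, 1.1, -168.1]
wrist_force: [15.2, -0.8, 24.6]
opening: 0.0393
grasp_force: 32.1
```

Request:
arm_command(series=[[0,0,0.001,0],[0,0,0.002,0],[0,0,0.003,0],[0,0,0.004,0],[0,0,0.005,0]], hand=0.0396)

```text
time: 11.1
ee_pos: [0.4066, 0.1217, -0.002]
tcp_rot: [180.0, 0.7, -168.1]
wrist_force: [10.4, 2.0, 11.5]
opening: 0.0396
grasp_force: 11.0
```

Request:
arm_command(series=[[0,0,0.002,0],[0,0,0.004,0],[0,0,0.006,0],[0,0,0.007,0],[0,0,0.008,0]])

```text
time: 11.6
ee_pos: [0.4008, 0.1202, -0.0144]
tcp_rot: [-180.0, -0.0, -168.1]
wrist_force: [-2.7, -0.8, 8.5]
opening: 0.0399
grasp_force: 9.6
```

Request:
arm_command(series=[[0,0,0.001,0],[0,0,0.002,0],[0,0,0.002,0],[0,0,0.002,0],[0,0,0.002,0]])

```text
time: 12.1
ee_pos: [0.4011, 0.1202, -0.0152]
tcp_rot: [-180.0, 0.0, -168.1]
wrist_force: [-2.7, -1.5, 11.9]
opening: 0.0398
grasp_force: 10.5
```

```bash
python3 - <<'E'
from h import *
w=cam('wrist');s=cam('side');o=bot.get_obs();print({k:np.round(o[k],4) for k in('ee_pos','tcp_rot','wrist_force','torque','opening','grasp_force')})
a=proj(s,o['ee_pos']).astype(int);print(a)
cv2.imwrite('pics/w7.png',np.hstack([cv2.resize(w['color'][130:330,130:330],(400,400)),cv2.resize(s['color'][a[1]-60:a[1]+40,a[0]-50:a[0]+50],(400,400),interpolation=2)]))
E
```

```text
{'ee_pos': array([ 0.4011,  0.1202, -0.0152]), 'tcp_rot': array([ 1.799992e+02,  2.750000e-02, -1.680690e+02]), 'wrist_force': array([-3.104 , -0.9031, 11.7548]), 'torque': array([-0.2405,  0.6279, -0.0042]), 'opening': np.float64(0.0396), 'grasp_force': np.float64(10.5353)}
[327 237]
```

View pics/w7.png

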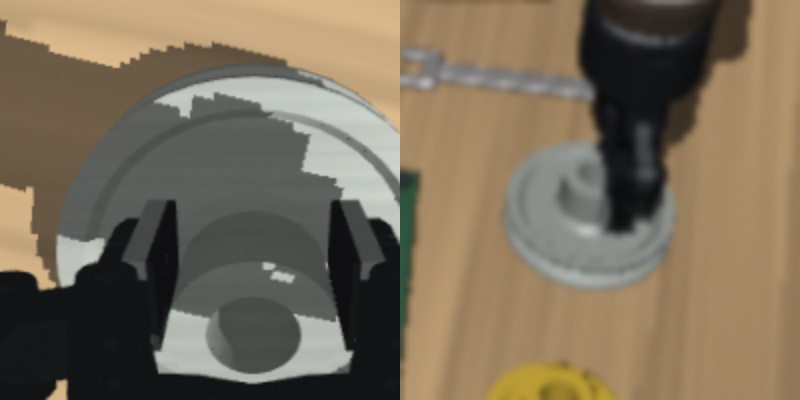

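Side crop: the pulley now lies flat on the table. Wrist crop: bore centre at (252,335), i.e. full-frame pixel (256,297.5).

```bash
python3 - <<'E'
from h import *
w=cam('wrist');s=cam('side');o=bot.get_obs();T=Rm(o['tcp_rot'])
B=atz(w,(256,297.5),.05);print('bore',B,'tool off',T.T@(B-o['ee_pos']))
a=np.array([327,237]);q=np.array([588,168])-[400,0];px=q/4+a-[50,60]
print('side hub end',atz(s,px,.05), 'disc rim centre z22', atz(s,np.array([590-400,203])/4+a-[50,60],.022))
t=cam('top')
for n in('side','wrist','top'): print(n,[(np.round(d['location'],1).tolist(),round(d['confidence'],2)) for d in bot.mark_of(n,'large_pulley')], [(np.round(d['location'],1).tolist(),round(d['confidence'],2)) for d in bot.mark_of(n,'shaft_a')])
E
```

```text
bore [0.41378296 0.12292011 0.05      ] tool off [-1.29842096e-02 -7.39627574e-07 -6.51616125e-02]
side hub end [0.41764474 0.11702209 0.05      ] disc rim centre z22 [0.41259989 0.12180157 0.022     ]
side [([323.0, 234.7], 0.74)] [([251.6, 281.2], 0.69), ([260.2, 229.9], 0.66)]
wrist [([258.0, 253.5], 0.74)] []
top [] [([182.2, 232.6], 0.68), ([235.1, 223.0], 0.61)]
```

Flat, but the pads hold the hub 13 mm off-centre. I'll recentre the grip here on the table.

Request:
arm_command(series=[[0,0,-0.001,0],[0,0,-0.003,0],[-0.005,0,-0.003,0],[-0.01,0,-0.003,0],[-0.013,0,-0.003,0]], hand=0.05)

```text
time: 13.15
ee_pos: [0.4142, 0.123, -0.0134]
tcp_rot: [-180.0, -0.0, -168.1]
wrist_force: [0.1, -0.6, 0.7]
opening: 0.0499
grasp_force: 0.0
```

Request:
arm_command(series=[[0,0,0,0],[0,0,0,0],[0,0,0,0],[0,0,0,0],[0,0,0,0]], hand=0.03, grip_force=40)

```text
time: 13.65
ee_pos: [0.4138, 0.1229, -0.0132]
tcp_rot: [-180.0, 0.0, -168.1]
wrist_force: [1.7, 0.9, -1.1]
opening: 0.0393
grasp_force: 41.4
```

Request:
arm_command(series=[[0,0,-0.015,0],[0,0,-0.04,0],[0,0,-0.08,0],[0,0,-0.12,0],[0,0,-0.15,0]])

```text
time: 14.15
ee_pos: [0.4132, 0.1228, 0.1385]
tcp_rot: [-180.0, -0.0, -168.1]
wrist_force: [0.4, 0.3, -3.6]
opening: 0.039
grasp_force: 41.5
```

```bash
python3 - <<'E'
from h import *
for n in('top','side'):
    c=cam(n); im=cv2.imread(f'pics/{n}.png')
    H=cv2.cvtColor(im,cv2.COLOR_BGR2HSV)
    m=cv2.inRange(H,(60,80,25),(95,255,200))
    k,lab,st,ct=cv2.connectedComponentsWithStats(m); i0=lab[224,210] if n=='top' else lab[258,256]
    if i0==0: i0=[i for i in range(1,k) if st[i,4]>300][0]
    print(n,[(i,st[i].tolist()) for i in range(1,k) if st[i,4]>200],i0)
    ys,xs=np.where(lab==i0)
    P=np.array([atz(c,(x,y),.012)[:2] for x,y in zip(xs,ys)])
    r=cv2.minAreaRect((P*1000).astype(np.float32)); print(r)
    ctr=np.array(r[0])/1000; bx=cv2.boxPoints(r)/1000
    e=max([bx[1]-bx[0],bx[2]-bx[1]],key=np.linalg.norm); e/=np.linalg.norm(e); e*=np.sign(e[1])
    print('shafts',ctr-.075*e,ctr+.075*e)
    S=np.r_[ctr-.075*e,.084]; p=proj(c,S); print('tip pred',p)
    # bore pixel check of tip: shaft pixels near prediction
E
```

```text
top [(1, [0, 0, 390, 9, 1819]), (4, [162, 201, 94, 52, 2689])] 4
((573.7732543945312, 244.92236328125), (117.19060516357422, 255.29537963867188), 6.470890045166016)
shafts [0.58222564 0.17040017] [0.56532087 0.31944456]
tip pred [233.15417078 219.85603025]
side [(1, [0, 0, 198, 313, 36559]), (2, [223, 218, 58, 88, 2512])] 2
((574.030517578125, 247.5830535888672), (115.39382934570312, 256.7483215332031), 6.3893656730651855)
shafts [0.58237685 0.17304891] [0.56568419 0.32211719]
tip pred [257.15731401 215.2347069 ]
```

Request:
arm_command(series=[[-0.04,0.003,0,0],[-0.085,0.006,0,0],[-0.13,0.009,0,0],[-0.16,0.011,0,0],[-0.175,0.0115,0,0]])

```text
time: 14.75
ee_pos: [0.5835, 0.1706, 0.1332]
tcp_rot: [-180.0, -0.3, -168.1]
wrist_force: [-1.2, -0.1, -4.3]
opening: 0.0394
grasp_force: 41.3
```

Request:
arm_command(series=[[0,0,0.01,0],[0,0,0.025,0],[0,0,0.035,0],[0,0,0.042,0],[0,0,0.042,0]])

```text
time: 15.25
ee_pos: [0.5813, 0.17, 0.0933]
tcp_rot: [-180.0, -0.1, -168.1]
wrist_force: [-0.1, 0.4, -4.2]
opening: 0.0394
grasp_force: 41.3
```

```bash
python3 - <<'E'
from h import *
w=cam('wrist');s=cam('side');o=bot.get_obs();print({k:np.round(o[k],4) for k in('ee_pos','tcp_rot','wrist_force','torque','opening')})
p=o['ee_pos'];b=p[2]+.0132
H=proj(w,[p[0],p[1],b+.05]);G=proj(w,[p[0],p[1],b]);S=proj(w,[.582,.170,.084]);print('hub end,bottom,shaft tip in wrist',H,G,S)
a=proj(s,[.582,.170,.084]);print('side tip',a,'bore bottom',proj(s,[p[0],p[1],b]),'hub',proj(s,[p[0],p[1],b+.05]))
h=H.astype(int);a=a.astype(int);print(h,a)
cv2.imwrite('pics/w8.png',np.hstack([cv2.resize(w['color'][h[1]-40:h[1]+40,h[0]-40:h[0]+40],(400,400),interpolation=2),cv2.resize(s['color'][a[1]-45:a[1]+35,a[0]-40:a[0]+40],(400,400),interpolation=2)]))
E
```

```text
{'ee_pos': array([0.5823, 0.1703, 0.0951]), 'tcp_rot': array([ 1.799985e+02,  1.200000e-02, -1.680730e+02]), 'wrist_force': array([ 0.0884,  0.4001, -3.6809]), 'torque': array([0.0342, 0.0304, 0.0566]), 'opening': np.float64(0.0393)}
hub end,bottom,shaft tip in wrist [256.15906007 274.92015449] [256.20956454 232.27788306] [255.94248626 218.08388432]
side tip [257.57754803 214.38437436] bore bottom [257.38780134 207.78335038] hub [257.29387838 193.31182953]
[256 274] [257 214]
```

View pics/w8.png

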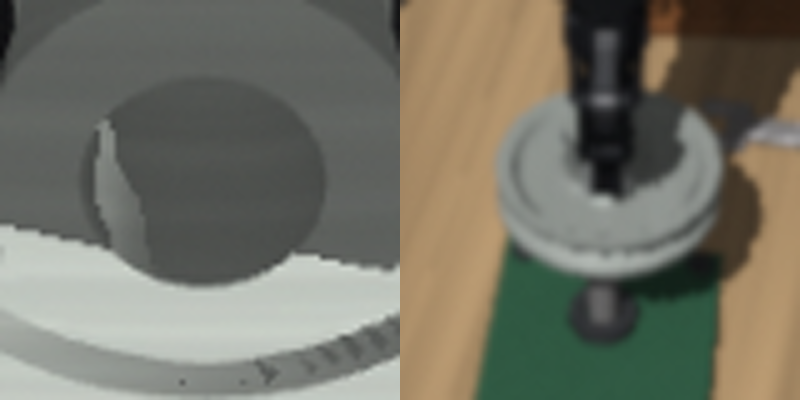

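Wrist crop: bore centre at full-frame (256.6,270), about 2.5 mm nearer the robot than assumed. The side crop agrees on this and shows the disc level, with the shaft and spacer directly below. I'll shift 2.5 mm outwards and lower.

Request:
arm_command(series=[[-0.0025,0,0.005,0],[-0.0025,0,0.012,0],[-0.0025,0,0.02,0],[-0.0025,0,0.028,0],[-0.0025,0,0.035,0]])

```text
time: 15.85
ee_pos: [0.5847, 0.1708, 0.0586]
tcp_rot: [-180.0, -0.0, -168.1]
wrist_force: [0.2, 0.1, -4.8]
opening: 0.0393
grasp_force: 41.4
```

Request:
arm_command(series=[[0,0,0.009,0],[0,0,0.018,0],[0,0,0.027,0],[0,0,0.036,0],[0,0,0.044,0]])

```text
time: 16.35
ee_pos: [0.5849, 0.1708, 0.0149]
tcp_rot: [-180.0, -0.0, -168.1]
wrist_force: [-0.0, 0.5, -4.1]
opening: 0.0393
grasp_force: 41.4
```

Request:
arm_command(series=[[0,0,0.002,0],[0,0,0.004,0],[0,0,0.006,0],[0,0,0.007,0],[0,0,0.008,0]])

```text
time: 16.85
ee_pos: [0.5852, 0.1709, 0.008]
tcp_rot: [180.0, 0.0, -168.1]
wrist_force: [0.0, 0.5, -4.4]
opening: 0.0393
grasp_force: 41.3
```

Request:
arm_command(series=[[0,0,0.0005,0],[0,0,0.001,0],[0,0,0.001,0],[0,0,0.001,0],[0,0,0.001,0]])

```text
time: 17.35
ee_pos: [0.5852, 0.1709, 0.0071]
tcp_rot: [180.0, 0.0, -168.1]
wrist_force: [-0.4, -0.8, -1.7]
opening: 0.0396
grasp_force: 41.6
```

Request:
arm_command(series=[[0,0,0.0005,0],[0,0,0.001,0],[0,0,0.0015,0],[0,0,0.002,0],[0,0,0.002,0]])

```text
time: 17.85
ee_pos: [0.5854, 0.1709, 0.0069]
tcp_rot: [180.0, 0.1, -168.1]
wrist_force: [-6.6, -2.6, 13.3]
opening: 0.0391
grasp_force: 43.4
```

Seated at the expected height (underside at 20 mm). I'll ease off and release.

Request:
arm_command(series=[[0,0,-0.001,0],[0,0,-0.0015,0],[0,0,-0.0015,0],[0,0,-0.0015,0],[0,0,-0.0015,0]])

```text
time: 18.35
ee_pos: [0.5852, 0.1709, 0.007]
tcp_rot: [180.0, 0.0, -168.1]
wrist_force: [-4.2, -1.6, 7.5]
opening: 0.039
grasp_force: 42.5
```

Request:
arm_command(series=[[0,0,0,0],[0,0,0,0],[0,0,0,0],[0,0,0,0],[0,0,0,0]], hand=0.056)

```text
time: 18.85
ee_pos: [0.585, 0.1709, 0.0061]
tcp_rot: [-180.0, -0.0, -168.1]
wrist_force: [-0.2, -0.3, -0.3]
opening: 0.0562
grasp_force: 0.0
```

Request:
arm_command(series=[[0,0,-0.005,0],[0,0,-0.02,0],[0,0,-0.05,0],[0,0,-0.09,0],[0,0,-0.13,0]])

```text
time: 19.35
ee_pos: [0.5848, 0.1708, 0.1389]
tcp_rot: [180.0, 0.0, -168.1]
wrist_force: [1.3, 0.4, 1.3]
opening: 0.0562
grasp_force: 0.0
```

Request:
arm_command(series=[[0.04,0,0,0],[0.08,0,0,0],[0.12,0,0,0],[0.16,0,0,0],[0.18,0,0,0]])

```text
time: 19.85
ee_pos: [0.4067, 0.1331, 0.138]
tcp_rot: [180.0, 0.1, -168.1]
wrist_force: [0.6, -1.0, 0.6]
opening: 0.0559
grasp_force: 0.0
```

```bash
python3 - <<'E'
from h import *
s=cam('side');t=cam('top');o=bot.get_obs();print({k:np.round(o[k],3) for k in('time','ee_pos','wrist_force','opening')})
z=np.array([.582,.170,0])
for c in(s,t):
  print(c['name'],'pred origin',proj(c,z+[0,0,.02]),'shaft tip',proj(c,z+[0,0,.084]))
  for k in('large_pulley','small_pulley','fitted_pulley','wrench','spacer','jar','oil_can'): print(k,[(np.round(d['location'],1).tolist(),round(d['confidence'],2)) for d in bot.mark_of(c['name'],k)])
  # fit disc silhouette: non-green/grey region
  old=cv2.imread(f"pics/{c['name']}.png"); m=(cv2.absdiff(old,c['color']).max(2)>25).astype('uint8')
  a=proj(c,z+[0,0,.042]);r=45;x0,y0=int(a[0])-r,int(a[1])-r
  # predicted rim of a flat disc at z .042
  P=np.array([proj(c,z+[.055*np.cos(q),.055*np.sin(q),.042]) for q in np.linspace(0,6.28,60)]);print('pred rim box',P.min(0),P.max(0))
  k,l,st,_=cv2.connectedComponentsWithStats(m);print([q[:5].tolist() for q in st[1:] if q[4]>100])
E
```

```text
{'time': np.float64(19.95), 'ee_pos': array([0.407, 0.133, 0.138]), 'wrist_force': array([1.376, 0.926, 0.564]), 'opening': np.float64(0.056)}
side pred origin [257.67790035 230.84622694] shaft tip [257.57754803 214.38437436]
large_pulley [([259.3, 231.6], 0.82)]
small_pulley [([287.2, 119.7], 0.63)]
fitted_pulley [([209.6, 343.0], 0.84), ([314.5, 285.5], 0.79), ([250.9, 279.6], 0.75)]
wrench [([308.6, 196.0], 0.75)]
spacer []
jar [([205.9, 165.3], 0.6)]
oil_can [([185.8, 209.9], 0.95)]
pred rim box [236.45012065 209.8621782 ] [278.91381687 242.1452689 ]
[[324, 0, 188, 361, 22881], [287, 147, 21, 10, 104], [486, 207, 26, 58, 1102], [236, 210, 44, 38, 1280]]
top pred origin [234.47697025 222.66280811] shaft tip [233.30453856 219.93642316]
large_pulley [([233.9, 220.0], 0.87)]
small_pulley [([399.3, 215.5], 0.77)]
fitted_pulley [([183.0, 228.3], 0.9), ([124.1, 213.1], 0.76), ([189.0, 285.5], 0.73)]
wrench [([296.5, 260.4], 0.74), ([348.0, 224.3], 0.74)]
spacer []
jar [([315.2, 144.1], 0.62), ([296.5, 260.9], 0.27), ([236.7, 222.1], 0.21)]
oil_can [([251.0, 149.3], 0.73)]
pred rim box [214.21248938 202.11286573] [253.97186838 241.6325286 ]
[[214, 202, 41, 42, 1316], [255, 208, 10, 30, 169], [346, 210, 34, 41, 412], [336, 213, 29, 33, 111], [198, 251, 114, 133, 8580], [284, 278, 179, 106, 8112]]
```

The changed region matches the predicted rim of a pulley flat on the spacer in both views, and the bystanders are unmoved.

```bash
python3 -c "
from h import *
print(bot.job_done())"
```

```text
the job is handed in; nothing more can be done
None
```

The large pulley is on the free drive shaft, hub up and flat on its spacer, and the job is handed in at about 20 s; I tipped it upright and regripped it once on the bare table along the way, because the gripper could not tilt, and the other things showed no movement in the final camera check.

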